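# Slide the full bottle onto its coaster

### The arm

A 7-joint arm with a two-finger parallel gripper is mounted at the origin on the work surface. World frame = base frame: x ahead of the robot, y to its left, z up, the work surface at z = 0. Lengths are in m, angles in rad, forces in N, time in s.
With the tool pointing down it reaches from about 0.4 to 0.875 m from the base axis. Payload 19.3 kg.
Tool frame: the origin (TCP) lies midway between the tips of the shut fingers; the grasp point (between the pads) lies 19 mm behind it; z points along the fingers, y is the line along which they close (so a half turn about z gives the same grasp; the last joint's range is limited). The gripper opens to 85 mm and grips with 20 to 120 N. Pads are 22 mm wide; open, the fingers measure 114 mm over their backs; the gripper's body (76 mm by 85 mm) begins 54 mm behind the grasp point. The pads swing forward as they close: fully open they stand 13 mm farther back than shut.
Start: joints at [1.033, 0.521, -0.036, 1.599, 0.021, 1.021, -0.113], TCP at [0.282, -0.558, 0.231] pointing down, gripper open.
Joint ranges: [-2.91, 2.91], [-0.3, 2.13], [-1.5, 1.42], [0.17, 2.43], [-1.26, 4.41], [0.16, 1.93], [-2.52, 2.52]. Speed limits (rad/s): [1.89, 1.89, 2.39, 2.39, 3.01, 3.01, 3.01].

### API

Orientations are given as [roll, pitch, yaw] about the fixed x, y, z axes, in that order (R = Rz(yaw) Ry(pitch) Rx(roll)).
In Python, from workcell import * gives the robot as it stands.
- The arm moves only by the shell command python3 -m creep 'ROWS' [FORCE]. ROWS is JSON, a list that holds one entry, the list of rows, each a list of 7 numbers: the closure, from -1 (fully open) to 1 (shut), then the shift along the tool's x, y, z in m, then the turn, a rotation vector about the tool's x, y, z in degrees. A call has 1 to 10 rows; each row shifts and turns the commanded pose from where the row before left it, along the tool's axes as they then stand; what a row does not reach is not made up. A row lasts 1/10 s, in which the tool goes at most 50 mm and 8.59 degrees, less where a joint would pass 70% of its speed; a pose out of reach is approached as far as the arm can. A call is refused whole if a number of a shift passes 0.05 or a number of a turn 8.59, either way. A call with a gripper value outside its range is refused whole. The fingers move at their own pace and stop on an object; FORCE is the grip in N (left out, the last holds). Time passes only in rows, so rows that do not move let the fingers close. It gives the time, the measured TCP pose, the force, the opening and the grip force at its end, in the units of the state.
- observe(): the state, without advancing time (a new reading comes with each control period).
- grab_frame(name): name is "scene" or "top" or "wrist"; returns a dict with "image" (384x512x3 uint8, red, green, blue), "range_z" (384x512 float32, m along the optical axis (not along the pixel's ray), 0 where there is no reading), "fx", "fy", "cx", "cy" (pixels), "k1" (the pictures are not rectified: a ray, as slopes to the right and down, at radius r is drawn at 1 + k1 r^2 times it, then the intrinsics apply), "R" (3x3) and "t" (3): a world point X has camera coordinates R X + t; the wrist camera has in their place "T_tool_cam" (4x4, takes a point from camera to tool coordinates, whose origin is the TCP and whose axes are the flange's). Camera axes: x right, y down, z forward; pixel columns grow to the right and rows downward; lengths in m; the calibration is good to about 2 mm. A picture is of the moment at which its call begins: read the wrist's pose just before it.
- job_done(): hands the job in; it is judged then, once.
Trained networks look in a picture, given as the dict that the camera call returned (one of the last four; its "shot" number tells which), for a name from the list of things; names that differ only in an ending like _2 or _b are one class to them, and where a whole thing is asked for, a point or a joint stands for the part that bears it (a point fixed in the world has none). Each returns a list of dicts, best first, with "confidence" (0 to 1); they miss things now and then, are a little off and sometimes report something else, mostly with a low value. They report only what shows in the picture. A call takes as long as a camera call. They do not tell look-alikes from the thing itself.
- find_in(picture, thing): "extent" ([centre column, centre row, width, height] in pixels, round what is visible of it).
- outline_of(picture, thing): "region" (384x512 bool, what is visible of it) and "extent" ([centre column, centre row, width, height] in pixels, round what is visible of it).
- tip_of(picture, thing): "position" ([column, row] in pixels: a listed point, or the origin of a listed thing).
The state is a dict: "clock": time; "qpos": joint angles; "qd": joint speeds; "joint_efforts": joint torques, N m; "position": TCP position; "tool_rot": TCP orientation; "force": force on the tool from outside, world axes, zero at the start; "moment": the same for the moment, N m; "grip_width": finger opening in m; "finger_force": force on a finger pad.
Only numpy, scipy, OpenCV 4.12 (cv2) and the standard library are available. Lean on these libraries where they do the work, as an engineer would, in place of code of your own. Each camera call takes 0.05 s, during which the arm holds its last target. There are 200 camera calls.

### The job

The full green bottle has been left standing bare on the lacquered desk: push it gently, low on its body, so that it slides upright across the desk and stops with its whole foot on the round leather coaster, then move the hand away. Do not take the bottle between the fingers, lift it or let it tip, and leave the lamp, the pine box, the stapler and the tray where they are.

Things in the scene. Friction and masses are not known exactly. Their poses are not given: they have to be found in the camera images.
- bottle: Tall full bottle of green glass with a cream paper band and aluminium twist cap, 240 mm high, 0.56 to 0.92 kg, standing upright. Round about its z axis: straight side of 66 mm diameter up to 150 mm, then shoulder and neck (31 mm diameter). Origin: centre of its underside, on the desk; z up. Friction on the desk 0.5 to 0.7: it slides when pushed below 45 mm and tips when pushed above 65 mm.
- coaster: Round brown leather coaster, 106 mm in diameter, under 1 mm thick, glued flat on the desk; the bottle's foot slides onto it without catching. Origin: its centre, at desk height.
- lamp: Round aluminium table lamp, loose, 1.3 kg, upright: base disc 136 mm in diameter and 16 mm thick with a black rocker switch on it, thin stem, dome shade 136 mm in diameter from 240 to 310 mm up. Origin: centre of the base's underside. Stands at the side of the desk farther from the robot. To be left alone.
- pine_box: Closed pine box with a steel spring latch on its front, loose, 0.9 kg, 134 mm (its x) by 174 mm (its y), 86 mm high. Origin: centre of its underside; its -x face is the front. Stands beside the lamp, farther from the robot than the bottle and coaster. To be left alone.
- stapler: Red and black plastic stapler, loose, 0.22 kg, 140 mm long (its x), 36 mm wide, 62 mm high. Origin: centre of its underside. Lies to the robot's left or right. To be left alone.
- tray: Blue ceramic pen tray with two pens and an eraser in it, loose, 0.6 kg, 200 mm (its x) by 100 mm (its y), rim 20 mm high. Origin: centre of its underside. Lies to the robot's right or left, opposite the stapler. To be left alone.
Mind the look-alikes: they are no part of the job. There is more than one size of the bottle; the one meant has the size given above.

How it is judged:
By the outcome, as a careful person would: the job done as asked, in the order asked, and still so for the second after the job is handed in, with the robot touching nothing.
It also fails if it takes over 51 s, if anything falls off the work surface, if the arm or the gripper's body presses on something with over 40 N, if the wrist force passes 120 N, or if a joint passes its speed limit or range.

## Working session

There is one attempt and no reset: what is moved stays moved. The work goes in short steps, Python scripts to look and compute and a shell command to move; the robot and the scene stay as the last step left them, time stands still between calls to the robot, and variables do not carry over. Pictures are saved under pics/ and viewed, at most 10 in all, crops included, and the job is handed in when it is done.

```bash
mkdir -p pics
cat > h.py <<'E'
from workcell import *
import numpy as np, cv2
def world(f,u,v,z=None):
    s=np.array([(u-f['cx'])/f['fx'],(v-f['cy'])/f['fy']]);p=s.copy()
    for _ in range(20): p=s/(1+f['k1']*(p@p))
    R=np.array(f['R']);t=np.array(f['t']);d=R.T@np.array([p[0],p[1],1]);o=-R.T@t
    if z is None: return o+d*f['range_z'][int(round(v)),int(round(u))]
    return o+d*(z-o[2])/d[2]
E
python3 - <<'E'
from h import *
o=observe();print(o['clock'],o['position'],o['tool_rot'],o['grip_width'])
a=grab_frame('scene');b=grab_frame('top')
cv2.imwrite('pics/a.png',np.vstack([a['image'],])[:,:,::-1]);cv2.imwrite('pics/b.png',b['image'][:,:,::-1])
for n,f in(('scene',a),('top',b)):
  for th in('bottle','coaster','lamp','pine_box','stapler','tray'):
    for r in find_in(f,th)[:3]:
      u,v,w,h=r['extent']; 
      print(n,th,round(r['confidence'],2),np.round(r['extent']),np.round(world(f,u,v),3),np.round(world(f,u,v,0),3))
E
```

```text
0.0 [ 0.28166023 -0.55756733  0.23072721] [-3.14047960e+00  8.87121637e-05  4.67851667e-01] 0.08564469194639962
scene bottle 0.88 [295. 157.  22.  49.] [0.606 0.109 0.116] [0.53  0.153 0.   ]
scene bottle 0.77 [280. 126.  25.  70.] [0.521 0.1   0.154] [0.4   0.159 0.   ]
scene coaster 0.84 [211. 185.  39.  27.] [ 0.533 -0.118 -0.001] [ 0.533 -0.118  0.   ]
scene lamp 0.69 [326. 198.  72.  99.] [0.829 0.07  0.258] [0.7   0.174 0.   ]
scene pine_box 0.77 [226. 263.  75.  68.] [ 0.816 -0.167  0.086] [ 0.78  -0.159  0.   ]
scene stapler 0.57 [338. 107.  38.  39.] [0.438 0.343 0.055] [0.395 0.375 0.   ]
scene tray 0.66 [122. 170.  34.  60.] [ 0.393 -0.35   0.016] [ 0.381 -0.352  0.   ]
top bottle 0.87 [214. 200.  20.  25.] [0.572 0.119 0.117] [0.595 0.128 0.   ]
top bottle 0.55 [217. 228.  25.  27.] [0.478 0.107 0.184] [0.503 0.12  0.   ]
top bottle 0.2 [302. 132.  61.  57.] [ 0.787 -0.15   0.089] [ 0.818 -0.161  0.   ]
top coaster 0.79 [293. 218.  36.  37.] [ 0.532 -0.122  0.003] [ 0.533 -0.122  0.   ]
top lamp 0.86 [217. 132.  49.  73.] [0.721 0.1   0.286] [ 0.823  0.12  -0.   ]
top pine_box 0.84 [303. 131.  65.  58.] [ 0.791 -0.152  0.087] [ 0.822 -0.163  0.   ]
top stapler 0.97 [142. 256.  17.  46.] [0.416 0.339 0.056] [0.42  0.352 0.   ]
top stapler 0.16 [217. 132.  52.  70.] [0.721 0.099 0.286] [0.823 0.118 0.   ]
top tray 0.78 [370. 266.  38.  68.] [ 0.379 -0.353  0.005] [ 0.379 -0.355  0.   ]
top tray 0.66 [217. 131.  48.  72.] [0.72  0.101 0.296] [0.826 0.121 0.   ]
```

View pics/a.png

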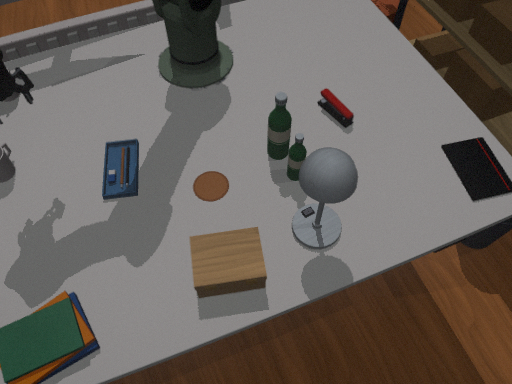

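View pics/b.png

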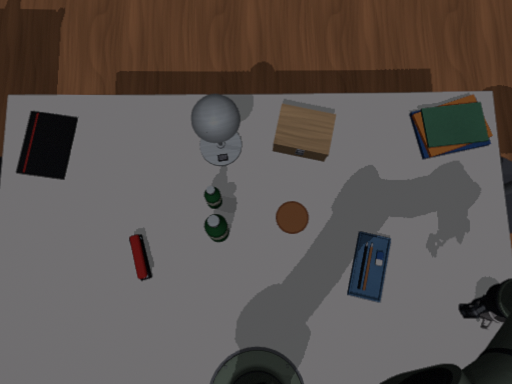

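The top view shows the large bottle at about (217,228), with a small look-alike just beyond it at (214,200). The coaster is at (293,218), the stapler is on the left and the tray on the right. Next I'll fit the bottle axes and the coaster centre.

Run:
```python
from h import *
from scipy.optimize import least_squares
for n in('scene','top'):
  f=grab_frame(n)
  if n=='scene': print(np.round(grab_frame('wrist')['T_tool_cam'],3))
  for th in('bottle','coaster','stapler'):
    for r in outline_of(f,th)[:2]:
      m=cv2.erode(r['region'].astype(np.uint8),np.ones((3,3),np.uint8) if th!='coaster' else np.ones((1,1),np.uint8))
      P=np.array([world(f,u,v) for v,u in np.argwhere(m) if f['range_z'][v,u]>0])
      print(n,th,round(r['confidence'],2),np.round(r['extent']),'zmax',P[:,2].max().round(3),'mean',P.mean(0).round(3),'lo',P.min(0).round(3),'hi',P.max(0).round(3))
      if th=='bottle':
        top=P[P[:,2]>P[:,2].max()-.012]
        for rad,lo,hi in((.033,.02,.14),(.025,.02,.09)):
          Q=P[(P[:,2]>lo)&(P[:,2]<hi)][:,:2]
          if len(Q)<8: continue
          s=least_squares(lambda c:np.hypot(*(Q-c).T)-rad,P.mean(0)[:2]+[.02,0],loss='soft_l1',f_scale=.003)
          print('   fit',rad,s.x.round(4),s.cost/len(Q),len(Q),'cap',top.mean(0).round(3))
      if th=='coaster':
        P=np.array([world(f,u,v,0) for v,u in np.argwhere(m)]);print('   ctr',P.mean(0).round(4))
```

```text
[[-0.    -0.964 -0.265  0.067]
 [ 1.    -0.     0.     0.001]
 [-0.    -0.265  0.964 -0.142]
 [ 0.     0.     0.     1.   ]]
scene bottle 0.8 [280. 125.  24.  69.] zmax 0.245 mean [0.511 0.102 0.131] lo [0.479 0.078 0.01 ] hi [0.528 0.135 0.245]
   fit 0.033 [0.544  0.0851] 1.416115146823086e-05 526 cap [0.496 0.109 0.24 ]
   fit 0.025 [0.5355 0.0879] 1.571938896988882e-05 288 cap [0.496 0.109 0.24 ]
scene bottle 0.58 [296. 158.  21.  46.] zmax 0.182 mean [0.603 0.115 0.106] lo [0.581 0.1   0.011] hi [0.616 0.139 0.182]
   fit 0.033 [0.6307 0.0948] 9.446877751690891e-06 349 cap [0.595 0.122 0.177]
   fit 0.025 [0.6216 0.0916] 2.805415043475286e-06 136 cap [0.595 0.122 0.177]
scene coaster 0.68 [210. 186.  39.  29.] zmax 0.01 mean [ 0.536 -0.121  0.002] lo [ 0.483 -0.172 -0.005] hi [ 0.589 -0.069  0.01 ]
   ctr [ 0.5339 -0.1205  0.    ]
scene stapler 0.73 [337. 108.  39.  35.] zmax 0.064 mean [0.426 0.347 0.035] lo [0.351 0.319 0.008] hi [0.486 0.377 0.064]
top bottle 0.72 [218. 228.  27.  28.] zmax 0.246 mean [0.482 0.106 0.176] lo [0.459 0.08  0.033] hi [0.519 0.139 0.246]
   fit 0.033 [0.4929 0.113 ] 7.085131620546204e-08 70 cap [0.492 0.112 0.24 ]
   fit 0.025 [0.4856 0.1083] 6.004053843633432e-07 29 cap [0.492 0.112 0.24 ]
top bottle 0.71 [214. 199.  15.  27.] zmax 0.183 mean [0.579 0.122 0.118] lo [0.565 0.102 0.021] hi [0.603 0.144 0.183]
   fit 0.033 [0.603  0.1302] 9.547413577711678e-06 192 cap [0.587 0.125 0.177]
   fit 0.025 [0.5914 0.1264] 1.2046854652309008e-07 56 cap [0.587 0.125 0.177]
top coaster 0.86 [292. 218.  38.  32.] zmax 0.012 mean [ 0.536 -0.119  0.   ] lo [ 0.485 -0.17  -0.01 ] hi [ 0.589 -0.067  0.012]
   ctr [ 0.5361 -0.1193  0.    ]
top stapler 0.7 [141. 256.  18.  50.] zmax 0.066 mean [0.416 0.348 0.045] lo [0.352 0.322 0.001] hi [0.482 0.379 0.066]
```

```bash
cat >> h.py <<'E'
from scipy.spatial.transform import Rotation as Ro
def tool(): 
    o=observe(); return o,np.array(o['position']),Ro.from_euler('xyz',o['tool_rot'])
def plan(pos,rot):
    """shift in tool axes, rotvec deg in tool axes to reach pos / Rotation"""
    o,p,R=tool(); return R.inv().apply(np.array(pos)-p).round(4), np.degrees((R.inv()*rot).as_rotvec()).round(2)
E
python3 -m creep '[[[0.3,0,0,-0.05,0,0,0],[0.3,0,0,-0.05,0,0,0],[0.3,0,0,-0.05,0,0,0],[0.3,0.04,-0.03,0,0,0,0],[0.3,0.04,-0.03,0,0,0,0],[0.3,0.04,-0.03,0,0,0,0],[0.3,0.04,-0.03,0,0,0,0]]]' 20
python3 - <<'E'
from h import *
print(tool()[0]['qpos'],plan([.481,.178,.38],Ro.from_euler('xyz',[np.pi,0,np.radians(100.3)])))
E
```

```text
clock: 1.85
position: [0.371, -0.3767, 0.3815]
tool_rot: [3.141, -0.0, 0.468]
force: [1.4, -0.1, 0.5]
grip_width: 0.0299
finger_force: 0.0
[ 0.77199789  0.23875524 -0.11403847  1.63438692  0.02831944  1.26955737
 -0.45046029] (array([ 0.3482, -0.4456,  0.0013]), array([ 3.000e-02,  1.000e-02, -7.351e+01]))
```

```bash
python3 -m creep '[[[0.3,0.03,-0.038,0,0,0,0],[0.3,0.03,-0.038,0,0,0,0],[0.3,0.03,-0.038,0,0,0,0],[0.3,0.03,-0.038,0,0,0,0],[0.3,0.03,-0.038,0,0,0,0],[0.3,0.03,-0.038,0,0,0,0],[0.3,0.03,-0.038,0,0,0,0],[0.3,0.03,-0.038,0,0,0,0],[0.3,0.03,-0.038,0,0,0,0],[0.3,0.03,-0.038,0,0,0,0]]]'
python3 -m creep '[[[0.3,0,0,0,0,0,-8.2],[0.3,0,0,0,0,0,-8.2],[0.3,0,0,0,0,0,-8.2],[0.3,0,0,0,0,0,-8.2],[0.3,0,0,0,0,0,-8.2],[0.3,0,0,0,0,0,-8.2],[0.3,0,0,0,0,0,-8.2],[0.3,0,0,0,0,0,-8.2],[0.3,0,0,0,0,0,-7.9]]]'
python3 - <<'E'
from h import *
R0=Ro.from_euler('xyz',[np.pi,0,np.radians(100.3)])
Rt=R0*Ro.from_euler('y',34,degrees=True)
print('zaxis',Rt.as_matrix()[:,2], 'other',(R0*Ro.from_euler('y',-34,degrees=True)).as_matrix()[:,2])
print(tool()[0]['qpos'],plan([.481,.178,.38],R0))
E
```

```text
clock: 2.85
position: [0.4669, 0.0977, 0.3816]
tool_rot: [3.141, -0.001, 0.467]
force: [1.5, -0.0, 0.5]
grip_width: 0.0293
finger_force: 0.0
clock: 3.75
position: [0.4669, 0.0958, 0.3814]
tool_rot: [3.141, 0.0, 1.756]
force: [0.1, -0.4, -0.6]
grip_width: 0.0301
finger_force: 0.0
zaxis [-0.09998493  0.55018153 -0.82903757] other [ 0.09998493 -0.55018153 -0.82903757]
[ 0.25246043  0.18908817 -0.67710247  1.73144704  0.12395897  1.26421353
 -0.267827  ] (array([0.0782, 0.029 , 0.0014]), array([0.01, 0.  , 0.34]))
```

```bash
python3 -m creep '[[[0.3,0.04,0.015,0,0,0,0],[0.3,0.038,0.014,0,0,0,0],[0.3,0,0,0,0,-8.5,0],[0.3,0,0,0,0,-8.5,0],[0.3,0,0,0,0,-8.5,0],[0.3,0,0,0,0,-8.5,0],[0.3,0,0,0,0,0,0]]]'
python3 - <<'E'
from h import *
Rt=Ro.from_euler('xyz',[np.pi,0,np.radians(100.3)])*Ro.from_euler('y',-34,degrees=True)
print(tool()[0]['qpos'],plan([.481,.182,.38],Rt),plan([.481,.182,.02],Rt))
E
```

```text
clock: 4.45
position: [0.4802, 0.1809, 0.3795]
tool_rot: [-3.137, 0.598, 1.76]
force: [0.8, 0.1, -1.2]
grip_width: 0.0298
finger_force: 0.0
[-0.31865542  0.41916743 -0.65306532  1.59320763  0.65410444  1.68104049
 -0.88275861] (array([ 0.0005,  0.0009, -0.0009]), array([0.06, 0.28, 0.44])) (array([0.2032, 0.0022, 0.2966]), array([0.06, 0.28, 0.44]))
```

```bash
python3 -m creep '[[[0.3,0.026,0,0.038,0,0,0],[0.3,0.026,0,0.038,0,0,0],[0.3,0.026,0,0.038,0,0,0],[0.3,0.026,0,0.038,0,0,0],[0.3,0.026,0,0.038,0,0,0.4],[0.3,0.026,0,0.038,0,0,0],[0.3,0,0,0,0,0,0]]]'
python3 - <<'E'
from h import *
Rt=Ro.from_euler('xyz',[np.pi,0,np.radians(100.3)])*Ro.from_euler('y',-34,degrees=True)
print(tool()[0]['qpos'],plan([.481,.182,.019],Rt))
f=grab_frame('scene');cv2.imwrite('pics/c.png',cv2.resize(f['image'][40:240,150:400,::-1],None,fx=3,fy=3))
E
```

```text
clock: 5.15
position: [0.4797, 0.1777, 0.101]
tool_rot: [-3.138, 0.595, 1.746]
force: [-0.1, -0.3, 0.3]
grip_width: 0.0299
finger_force: 0.0
[-0.38254332  0.76217779 -0.5686249   1.84054792  0.85685259  1.27461312
 -1.2639144 ] (array([0.0493, 0.0023, 0.0656]), array([-0.37,  0.08, -0.23]))
```

View pics/c.png

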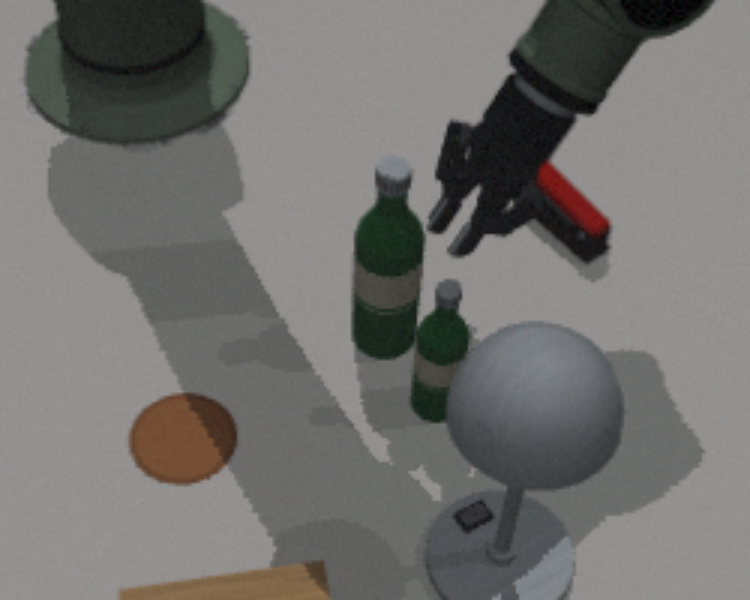

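The hand is tilted behind the large bottle, with its fingers at crop pixel (445,235). It is clear of both bottles and the stapler, so I'll descend.

```bash
python3 -m creep '[[[0.3,0.02,0.001,0.028,0,0,0],[0.3,0.018,0.001,0.024,0,0,0],[0.3,0.011,0,0.014,0,0,0],[0.3,0,0,0,0,0,0]]]'
python3 - <<'E'
from h import *
o,p,R=tool(); d=np.array([.535,-.120])-np.array([.493,.112]);L=np.hypot(*d);d/=L
w=np.array([d[0],d[1],0])
print(p,'push in tool',R.inv().apply(w).round(3),'along',d@(p[:2]-[.493,.112]),'lat',np.cross(d,p[:2]-[.493,.112]),L)
f=grab_frame('scene');cv2.imwrite('pics/d.png',cv2.resize(f['image'][40:240,150:400,::-1],None,fx=3,fy=3))
E
```

```text
clock: 5.6
position: [0.4835, 0.1838, 0.0239]
tool_rot: [3.137, 0.593, 1.741]
force: [-0.9, -0.8, -0.1]
grip_width: 0.0297
finger_force: 0.0
[0.48354509 0.18383579 0.02387595] push in tool [-0.829  0.006  0.559] along -0.0723710845348282 lat 0.00349306976031177 0.23577107541002565<stdin>:4: DeprecationWarning: Arrays of 2-dimensional vectors are deprecated. Use arrays of 3-dimensional vectors instead. (deprecated in NumPy 2.0)
```

View pics/d.png

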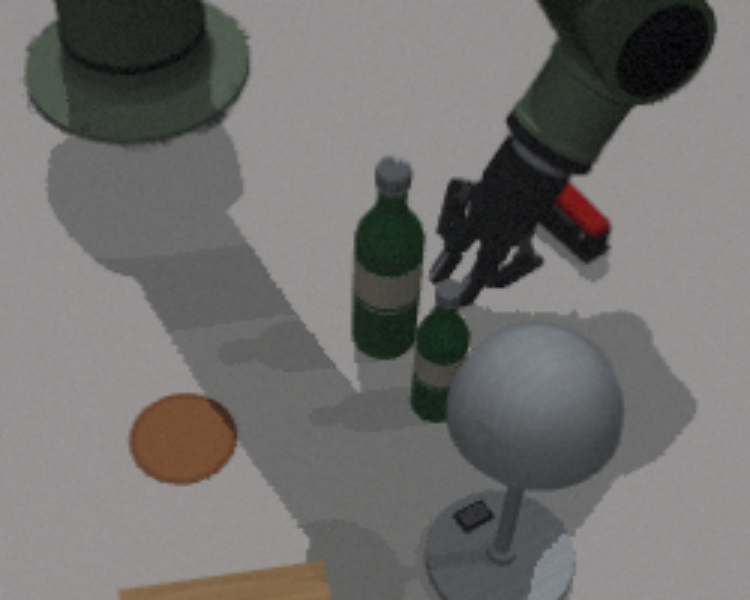

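```bash
python3 -m creep '[[[0.3,0.0023,-0.003,0.0033,0,0,0],[0.3,-0.0083,0,0.0056,0,0,0],[0.3,-0.0083,0,0.0056,0,0,0],[0.3,-0.0033,0,0.0022,0,0,0],[0.3,-0.0025,0,0.0017,0,0,0],[0.3,-0.0025,0,0.0017,0,0,0],[0.3,-0.0025,0,0.0017,0,0,0],[0.3,-0.0025,0,0.0017,0,0,0],[0.3,-0.0025,0,0.0017,0,0,0],[0.3,-0.0025,0,0.0017,0,0,0]]]'
cat >> h.py <<'E'
from scipy.optimize import least_squares
C=np.array([.535,-.120])
def bottle():
    f=grab_frame('top');g=[]
    for r in outline_of(f,'bottle'):
        m=cv2.erode(r['region'].astype(np.uint8),np.ones((3,3),np.uint8))
        P=np.array([world(f,u,v) for v,u in np.argwhere(m) if f['range_z'][v,u]>0])
        if len(P)<20 or not .22<P[:,2].max()<.26: continue
        Q=P[(P[:,2]>.02)&(P[:,2]<.14)][:,:2]; cap=P[P[:,2]>P[:,2].max()-.012].mean(0)
        s=least_squares(lambda c:np.hypot(*(Q-c).T)-.033,cap[:2]+[.01,0],loss='soft_l1',f_scale=.003).x if len(Q)>8 else None
        g.append((s,cap))
    return f,g
def report():
    o,p,R=tool();f,g=bottle();print('tcp',p.round(4),'F',np.round(o['force'],1))
    for s,c in g:
        b=c[:2] if s is None else s
        d=C-b;L=np.hypot(*d);d=d/L;v=p[:2]-b
        print('bottle',s,'cap',c.round(4),'to go',L.round(4),'along',(d@v).round(4),'lat',(d[0]*v[1]-d[1]*v[0]).round(4),'push tool',R.inv().apply([d[0],d[1],0]).round(3))
    return f
E
python3 -c "
from h import *
report()"
```

```text
clock: 6.65
position: [0.4872, 0.1428, 0.0187]
tool_rot: [3.137, 0.591, 1.743]
force: [-1.5, 5.8, 1.6]
grip_width: 0.0299
finger_force: 3.2
tcp [0.4872 0.1428 0.0187] F [-1.5  5.8  1.6]
```

```bash
python3 -m creep '[[[0.3,-0.0033,0,0.0022,0,0,0],[0.3,-0.0033,0,0.0022,0,0,0],[0.3,-0.0033,0,0.0022,0,0,0],[0.3,-0.0033,0,0.0022,0,0,0],[0.3,-0.0033,0,0.0022,0,0,0],[0.3,-0.0033,0,0.0022,0,0,0],[0.3,-0.0033,0,0.0022,0,0,0],[0.3,-0.0033,0,0.0022,0,0,0]]]'
python3 -c "
from h import *
f=report();s=grab_frame('scene')
for r in find_in(s,'bottle'): print(r)
cv2.imwrite('pics/e.png',np.hstack([cv2.resize(f['image'][150:300,130:330,::-1],(400,300)),cv2.resize(s['image'][40:240,150:400,::-1],(375,300))]))"
```

```text
clock: 7.55
position: [0.4928, 0.1114, 0.0188]
tool_rot: [3.137, 0.592, 1.743]
force: [-1.0, 5.6, -0.3]
grip_width: 0.0301
finger_force: 2.6
tcp [0.4928 0.1114 0.0188] F [-1.   5.6 -0.3]
{'extent': [271.2, 132.6, 22.8, 68.3], 'confidence': 0.83}
{'extent': [295.1, 156.0, 17.2, 50.0], 'confidence': 0.8}
```

View pics/e.png

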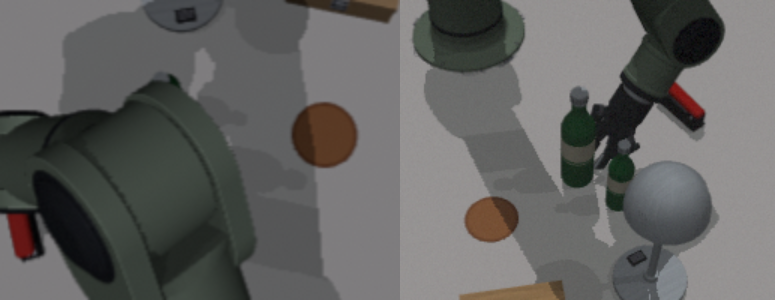

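The bottle is upright and sliding, at about (578,140) in the scene crop. The arm blocks the top view, so I'll switch the fit to the scene camera.

```bash
sed -i "s/f=grab_frame('top');g=/f=grab_frame('scene');g=/; s/cap\[:2\]+\[.01,0\]/cap[:2]-[.01,0]/" h.py
python3 -c "
from h import *
report()"
```

```text
tcp [0.4929 0.1108 0.019 ] F [-0.5  3.3 -1.5]
bottle [0.49875315 0.07523116] cap [0.5031 0.0734 0.2408] to go 0.1986 along -0.036 lat 0.0007 push tool [-0.829  0.009  0.559]
```

```bash
python3 -m creep '[[[0.3,-0.0033,0,0.0022,0,0,0],[0.3,-0.0041,0,0.0028,0,0,0],[0.3,-0.0041,0,0.0028,0,0,0],[0.3,-0.0041,0,0.0028,0,0,0],[0.3,-0.0041,0,0.0028,0,0,0],[0.3,-0.0041,0,0.0028,0,0,0],[0.3,-0.0041,0,0.0028,0,0,0],[0.3,-0.0041,0,0.0028,0,0,0],[0.3,-0.0041,0,0.0028,0,0,0],[0.3,-0.0041,0,0.0028,0,0,0]]]'
python3 -m creep '[[[0.3,-0.0041,0,0.0028,0,0,0],[0.3,-0.0041,0,0.0028,0,0,0],[0.3,-0.0041,0,0.0028,0,0,0],[0.3,-0.0041,0,0.0028,0,0,0],[0.3,-0.0041,0,0.0028,0,0,0],[0.3,-0.0033,0,0.0022,0,0,0],[0.3,-0.0025,0,0.0017,0,0,0]]]'
python3 -c "
from h import *
report()"
```

```text
clock: 8.85
position: [0.5013, 0.0632, 0.0187]
tool_rot: [3.137, 0.592, 1.743]
force: [-1.0, 6.5, 1.4]
grip_width: 0.03
finger_force: 3.0
clock: 9.55
position: [0.5069, 0.0318, 0.0187]
tool_rot: [3.137, 0.592, 1.743]
force: [-1.8, 7.7, 2.6]
grip_width: 0.0298
finger_force: 3.3
tcp [0.5069 0.0318 0.0187] F [-1.8  7.7  2.6]
bottle [ 0.51265741 -0.00337772] cap [ 0.5175 -0.0052  0.2404] to go 0.1187 along -0.0356 lat 0.0009 push tool [-0.829  0.015  0.558]
```

```bash
python3 -m creep '[[[0.3,-0.0033,0.0002,0.0022,0,0,0],[0.3,-0.0041,0.0002,0.0028,0,0,0],[0.3,-0.0041,0.0002,0.0028,0,0,0],[0.3,-0.0041,0.0001,0.0028,0,0,0],[0.3,-0.0041,0.0001,0.0028,0,0,0],[0.3,-0.0041,0.0001,0.0028,0,0,0],[0.3,-0.0041,0.0001,0.0028,0,0,0],[0.3,-0.0041,0.0001,0.0028,0,0,0],[0.3,-0.0041,0.0001,0.0028,0,0,0],[0.3,-0.0041,0.0001,0.0028,0,0,0]]]'
python3 -m creep '[[[0.3,-0.0041,0.0001,0.0028,0,0,0],[0.3,-0.0041,0.0001,0.0028,0,0,0],[0.3,-0.0041,0.0001,0.0028,0,0,0],[0.3,-0.0041,0.0001,0.0028,0,0,0],[0.3,-0.0041,0,0.0028,0,0,0],[0.3,-0.0041,0,0.0028,0,0,0],[0.3,-0.0041,0,0.0028,0,0,0],[0.3,-0.0033,0,0.0022,0,0,0],[0.3,-0.0025,0,0.0017,0,0,0]]]'
python3 -c "
from h import *
f=report()
cv2.imwrite('pics/f.png',cv2.resize(f['image'][80:240,150:350,::-1],None,fx=3,fy=3))"
```

```text
clock: 10.65
position: [0.5167, -0.0156, 0.0185]
tool_rot: [3.136, 0.592, 1.743]
force: [-1.4, 8.3, 4.4]
grip_width: 0.0299
finger_force: 4.0
clock: 11.55
position: [0.5244, -0.0567, 0.0183]
tool_rot: [3.136, 0.592, 1.743]
force: [-2.1, 8.6, 5.8]
grip_width: 0.0298
finger_force: 4.4
tcp [ 0.5244 -0.0567  0.0183] F [-2.1  8.6  5.8]
bottle [ 0.53020032 -0.09169731] cap [ 0.5359 -0.0929  0.2407] to go 0.0287 along -0.0355 lat 0.0001 push tool [-0.83  -0.007  0.558]
```

View pics/f.png

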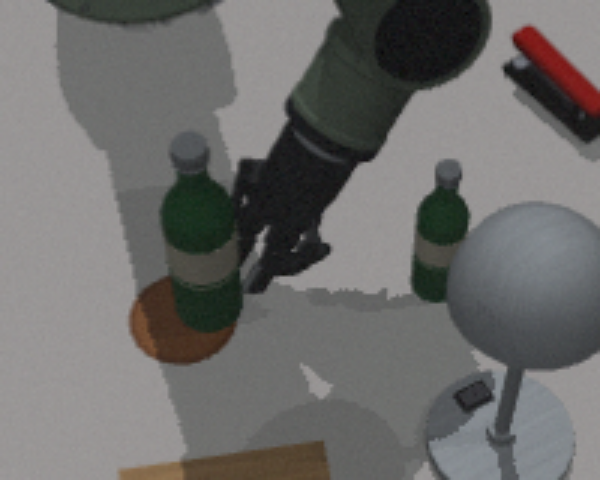

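The bottle is upright and half on the coaster at (180,320), with about 28 mm left to go.

```bash
python3 -m creep '[[[0.3,-0.0033,0,0.0022,0,0,0],[0.3,-0.0033,0,0.0022,0,0,0],[0.3,-0.0033,0,0.0022,0,0,0],[0.3,-0.0033,0,0.0022,0,0,0],[0.3,-0.0033,0,0.0022,0,0,0],[0.3,-0.0025,0,0.0017,0,0,0],[0.3,-0.0017,0,0.0011,0,0,0],[0.3,-0.0008,0,0.0006,0,0,0],[0.3,0,0,0,0,0,0]]]'
python3 -c "
from h import *
f=report()"
```

```text
clock: 12.55
position: [0.5288, -0.0822, 0.0184]
tool_rot: [3.136, 0.592, 1.743]
force: [-0.6, 7.2, 3.8]
grip_width: 0.0297
finger_force: 3.5
tcp [ 0.5288 -0.0822  0.0184] F [-0.6  7.2  3.8]
bottle [ 0.5345402  -0.11749536] cap [ 0.5396 -0.119   0.2407] to go 0.0025 along -0.0357 lat 0.0007 push tool [-0.83   0.007  0.558]
```

```bash
python3 -m creep '[[[0.3,0.004,0,-0.0027,0,0,0],[0.3,0.0083,0,-0.0056,0,0,0],[0.3,0.0166,0,-0.0112,0,0,0],[0.3,0.025,0,-0.0168,0,0,0],[0.3,0.025,0,-0.0168,0,0,0],[0.3,-0.02,0,-0.03,0,0,0],[0.3,-0.026,0,-0.038,0,0,0],[0.3,-0.026,0,-0.038,0,0,0],[0.3,-0.026,0,-0.038,0,0,0],[0.3,-0.026,0,-0.038,0,0,0]]]'
python3 -m creep '[[[0.3,-0.026,0,-0.038,0,0,0],[0.3,-0.026,0,-0.038,0,0,0],[0.3,0,0,0,0,0,0],[0.3,0,0,0,0,0,0],[0.3,0,0,0,0,0,0]]]'
python3 -c "
from h import *
f=report()
cv2.imwrite('pics/g.png',cv2.resize(f['image'],(800,600))[:,:,::-1])"
```

```text
clock: 13.65
position: [0.5106, 0.0111, 0.2403]
tool_rot: [3.138, 0.593, 1.744]
force: [0.1, 0.8, 0.6]
grip_width: 0.0299
finger_force: 0.0
clock: 14.15
position: [0.5107, 0.0095, 0.3296]
tool_rot: [3.139, 0.593, 1.744]
force: [-0.8, -0.1, -0.3]
grip_width: 0.0301
finger_force: 0.0
tcp [0.5107 0.0095 0.3296] F [-0.8 -0.1 -0.3]
bottle [ 0.53455173 -0.11746521] cap [ 0.5397 -0.1188  0.2406] to go 0.0026 along -0.1292 lat -0.0014 push tool [-0.829  0.     0.559]
```

View pics/g.png

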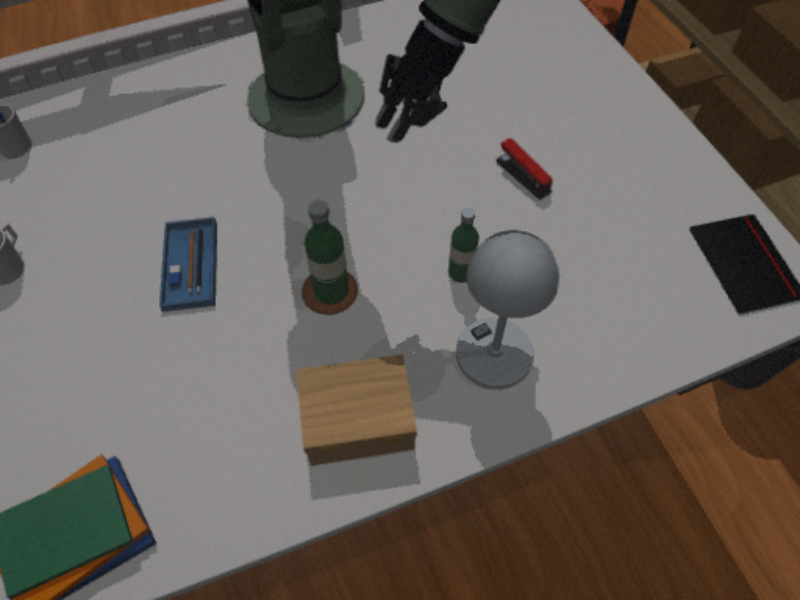

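The bottle stands upright and centred on the coaster at (329,290), with the hand well clear and the other things where they were.

```bash
python3 -c "
from workcell import *
print(job_done())"
```

```text
the job is handed in; nothing more can be done
None
```

The large green bottle stands upright on the leather coaster, about 3 mm off centre by the camera fit; the hand is clear, nothing else appears to have moved, and the job was handed in at about 14 s.

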